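# Refit the oil filler cap of a gear unit without crossing its thread

## Task

The oil of the blue gear unit has been topped up: refit its yellow filler cap. Stand the cap upright in the filler neck and, pressing lightly, turn it backward (anticlockwise seen from above) until you feel it ride up and drop as the thread starts pass one another, then drive it forward (clockwise) until the head is fully home, squeezing the black sealing ring on the rim, no more than finger tight, and let go. Never force it, or the thread is crossed and spoilt, and leave the oil bottle, the screwdriver and the offcut where they are.

Things in the scene. Friction and masses are not known exactly. Their poses are not given: they have to be found in the camera images.
- gear_unit: Blue cast gear unit with grey motor, fixed. Origin on the bench under its housing, z up. Footprint in its frame: x -90 to 90, y -211 (motor end) to 126 (shaft end) mm; housing top at z = 110 mm, terminal box 133 mm. Near the front left of the top stands the bright steel filler neck, an upright tube 52 mm outside, 44 mm bore, mouth 142 mm above the bench and 32 mm above the housing.
- neck_mouth (a point): Centre of the neck's mouth, level with its rim; z up. Inside: right-hand three-start thread, 24 mm travel a turn, starts 120 degrees (8 mm) apart and 2 mm below the rim, 37 mm free inside the ridges, about 1.5 mm axial play. The starts' angle differs each time; nothing here tells it. On the rim a black rubber sealing ring stands 3 mm proud (10 N per mm squeezed): beyond that the head meets steel and binds.
- cap: The loose filler cap, 90 g, upright; origin at the centre of its foot, z up. Grey plug, 34 mm diameter (28 at the tapered foot), 25 mm long below the head, with three thread lugs, 42 mm over all, lowest ends 18 mm below the head. Set in at an unknown angle it rests on the ridges with its head's underside 8 to 16 mm above the rim.
- cap_head (a point): Centre of the cap's yellow fluted round head (60 mm diameter, 26 mm tall), on the axis, 38 mm above its foot; grip it across 60 mm from any side. Height above the rim: turned backward it climbs (0.67 mm per 10 degrees) to 29 mm, then drops 8 mm to 21 mm, within 120 degrees of turning; forward from there it meets the seal at 16 mm and is home at 13.2 to 14.8 mm after 120 to 140 degrees.
- oil_bottle: White oil bottle with a blue and yellow band and a red cap, closed, 48 x 84 mm, 164 mm tall, standing at the back of the bench; origin at its foot. To be left alone.
- screwdriver_red: Screwdriver with a red handle, 198 mm long, 29 mm thick, lying on the bench; origin under its middle, its handle towards its +y. To be left alone.
- offcut_3: Pale wooden offcut, 32 x 130 x 32 mm, lying on the bench; origin under its middle. To be left alone.
Things that resemble listed ones, but are neither listed nor needed, are in the scene too. What is meant by the cap is not pink or red, and is the larger of those in its own colour.

How it is judged:
By the outcome, as a careful person would: the job done as asked, in the order asked, and still so for the second after the job is handed in, with the robot touching nothing.
It also fails if it takes over 54 s, if anything falls off the work surface, if the arm or the gripper's body presses on something with over 40 N, if the wrist force passes 120 N, or if a joint passes its speed limit or range.

## Robot

A 6-joint arm with a two-finger parallel gripper is mounted at the origin on the work surface; the furniture and walls round the work are solid. World frame = base frame: x ahead of the robot, y to its left, z up, the work surface at z = 0. Lengths are in mm, angles in rad, forces in N, time in s.
With the tool pointing down it reaches from about 350 to 975 mm from the base axis. Payload 7.1 kg.
Tool frame: the origin (TCP) lies midway between the tips of the shut fingers; the grasp point (between the pads) lies pinch_z behind it (pinch_z is the distance from the TCP to the grasp point, in mm); z points along the fingers, y is the line along which they close (so a half turn about z gives the same grasp; the last joint's range is limited). The gripper opens to 88 mm and grips with 3 to 60 N. Pads are 20 mm wide; open, the fingers measure 115 mm over their backs; the gripper's body (75 mm by 178 mm) begins 61 mm behind the grasp point.
Start: joints at [1.131, 0.423, 1.63, -0, 1.089, -0.019], TCP at [255.274, 570.473, 222.675] pointing down, gripper open.
Joint ranges: [-3, 3], [-0.9, 2.11], [0.09, 2.58], [-1.31, 4.45], [0.11, 2.69], [-2.54, 2.54]. Speed limits (rad/s): [2.39, 2.39, 3.01, 3.14, 3.14, 3.14].

## Interface

Orientations are given as a rotation vector (axis times angle).
In Python, from workcell import get_obs, get_image, close_job, pinch_z gives the robot as it stands.
- The arm moves only by the tool jog_arm, never from a script. Its argument "commands" is a list of rows, each a list of 3 entries, a list of its own where there are three numbers: the gripper command: -1 is shut, 1 is fully open, values between are in proportion, then the shift along the tool's x, y, z as a fraction of full scale, then the turn, a rotation vector about the tool's x, y, z as a fraction of full scale. In form: [[gripper, [tx, ty, tz], [rx, ry, rz]], ...]. A call has 1 to 10 rows; each row shifts and turns the commanded pose from where the row before left it, along the tool's axes as they then stand; what a row does not reach is not made up. Full scale, the value 1, is 0.1 m for a shift and 45 degrees for a turn. A row lasts 1/10 s, in which the tool goes at most 50 mm and 8.59 degrees, less where a joint would pass 70% of its speed; a pose out of reach is approached as far as the arm can. A call with a number of a shift or a turn outside -1 to 1 is refused whole. A call with a gripper value outside its range is refused whole. The fingers move at their own pace and stop on an object; the grip force is fixed at half the most. Time passes only in rows, so rows that do not move let the fingers close. It gives the time, the measured TCP pose, the force, the opening and the grip force at its end, in the units of the state.
- get_obs(): the state, without advancing time (a new reading comes with each control period).
- get_image(name): name is "side" or "top"; returns a dict with "image" (400x640x3 uint8, blue, green, red), "z_map" (400x640 float32, mm along the optical axis (not along the pixel's ray), 0 where there is no reading), "intrinsics" (3x3 intrinsics, pixels), "eye" and "orientation" of the camera in the world. Camera axes: x right, y down, z forward; pixel columns grow to the right and rows downward; lengths in mm; the calibration is good to about 2 mm. A picture is of the moment at which its call begins.
- close_job(): hands the job in; it is judged then, once.
The state is a dict: "t": time; "qpos": joint angles; "qvel": joint speeds; "joint_torque": joint torques, N m; "ee_pos": TCP position; "orientation": TCP orientation; "ft_force": force on the tool from outside, world axes, zero at the start; "moment": the same for the moment, N m; "width": finger opening in mm; "grasp_force": force on a finger pad.
Only numpy, scipy, OpenCV 4.12 (cv2) and the standard library are available. Lean on these libraries where they do the work, as an engineer would, in place of code of your own. Each camera call takes 0.05 s, during which the arm holds its last target. There are 200 camera calls.

## Working session

There is one attempt and no reset: what is moved stays moved. The work goes in short steps, Python scripts to look and compute and a tool call to move; the robot and the scene stay as the last step left them, time stands still between calls to the robot, and variables do not carry over. Pictures are saved under pics/ and viewed, at most 10 in all, crops included, and the job is handed in when it is done.

Besides the shell and the picture viewer there is one more tool, called after "Emit:" as name(argument=value, ...), one argument or row to a line, values as JSON. jog_arm: Moves the arm, as the interface text tells. Its arguments: {"type":"object","properties":{"commands":{"type":"array","items":{"type":"array"}}},"required":["commands"]}

```bash
mkdir -p pics
cat > h.py <<'E'
import numpy as np,cv2
from scipy.spatial.transform import Rotation as R
from workcell import get_obs,get_image,close_job,pinch_z
def rot(o):
    o=np.array(o,float)
    return o if o.shape==(3,3) else R.from_rotvec(o).as_matrix()
def pts(im):
    z=im["z_map"].astype(float);K=np.array(im["intrinsics"]);v,u=np.mgrid[:z.shape[0],:z.shape[1]]
    P=np.stack([(u-K[0,2])/K[0,0]*z,(v-K[1,2])/K[1,1]*z,z],-1)
    P=P@rot(im["orientation"]).T+np.array(im["eye"]);P[z==0]=np.nan
    return P
E
python3 - <<'E'
from h import *
for n in("top","side"):
    im=get_image(n);cv2.imwrite(f"pics/{n}0.png",im["image"]);print(n,im["eye"],im["orientation"],im["intrinsics"])
    np.save(n+"0.npy",pts(im))
print(pinch_z,get_obs())
E
```

```text
top [ 244.27626396  106.78942041 1372.85021962] [-2.01488919  2.21984807 -0.23357679] [[514.95230764   0.         318.88466004]
 [  0.         514.95230764 203.5699129 ]
 [  0.           0.           1.        ]]
side [ 463.52273173 1001.99617558  697.24782614] [-0.07603392  2.71671259 -1.5051516 ] [[433.38123378   0.         321.02470574]
 [  0.         433.38123378 198.10951108]
 [  0.           0.           1.        ]]
18.700000000000003 {'t': 0.1, 'qpos': array([ 1.13100560e+00,  4.23781779e-01,  1.63057361e+00, -4.06297013e-05,
        1.08857389e+00, -1.89856436e-02]), 'qvel': array([ 8.29328287e-04, -2.04604957e-03,  9.34079375e-05, -8.67080739e-04,
       -6.22445926e-05,  1.12204767e-03]), 'joint_torque': array([-6.48932905e-05, -5.45615888e+01, -2.74325860e+01,  6.45639212e-02,
        1.87340355e-02, -3.78869015e-05]), 'ee_pos': array([255.08540603, 570.05393781, 221.98428223]), 'orientation': array([-6.56047604e-01, -3.07205344e+00,  2.05725353e-03]), 'ft_force': array([-0.10747195,  0.59866441, -0.26934129]), 'moment': array([ 0.02872584, -0.01187708,  0.02988879]), 'grasp_force': 0.0, 'width': 88.0320725737998}
```

View pics/top0.png

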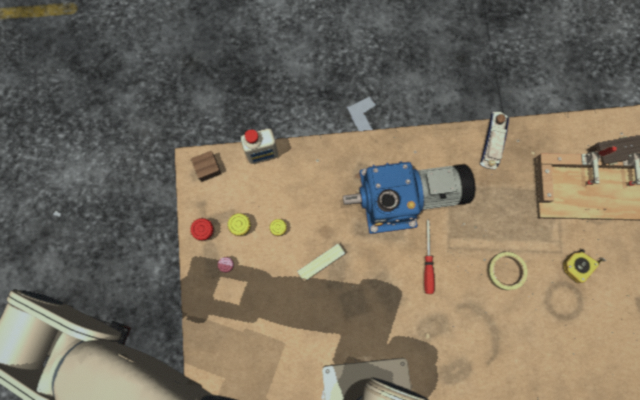

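View pics/side0.png

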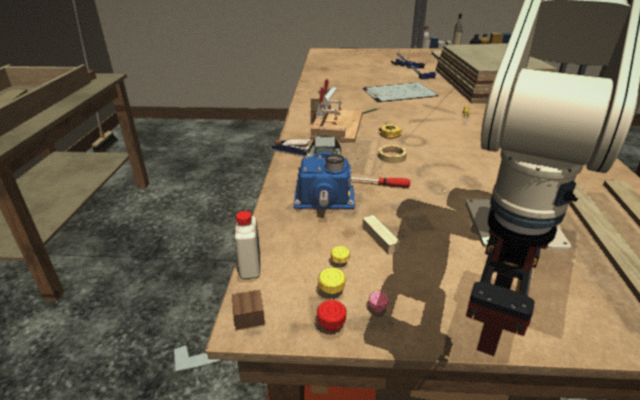

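The top view shows the large yellow cap at (238,224), between a red one at (202,229) and a small yellow one at (278,228). The neck is at (389,200), the bottle at (258,145), the offcut at (322,261) and the screwdriver at (429,265).

Run:
```python
from h import *
for n,cap,neck in(("top",(238,224),(389,200)),("side",(332,281),(335,162))):
    P=np.load(n+"0.npy");img=cv2.imread(f"pics/{n}0.png")
    hsv=cv2.cvtColor(img,cv2.COLOR_BGR2HSV)
    X=P.reshape(-1,3);
    def near(c,r,z0,z1):
        q=P[c[1]-r:c[1]+r,c[0]-r:c[0]+r].reshape(-1,3);return q[(q[:,2]>z0)&(q[:,2]<z1)]
    for nm,c,r,a,b in(("cap",cap,17,42,60),("neck",neck,18,137,152)):
        q=near(c,r,a,b);print(n,nm,len(q),q.mean(0).round(1),np.median(q[:,2]).round(1))
        if len(q)>5:
            h=q[:,:2].astype(np.float32);cc=cv2.minEnclosingCircle(h);print(' circle',np.round(cc[0],1),round(cc[1],1),'bbox',h.min(0).round(),h.max(0).round())
P=np.load("top0.npy")
for nm,c in(("red",(202,229)),("smally",(278,228)),("pink",(226,265)),("bottlecap",(251,136)),("offcut",(322,261)),("termbox",(442,184)),("blk",(206,165)),("offA",(303,272)),("offB",(342,248))):print(nm,P[c[1],c[0]].round())
img=cv2.imread("pics/top0.png");a=cv2.resize(img[180:270,180:300],None,fx=5,fy=5,interpolation=2)[:,:];b=cv2.resize(img[155:245,340:480],None,fx=5,fy=5,interpolation=2)
cv2.imwrite("pics/neck.png",b)
```

```text
top cap 380 [485.3 289.1  48.2] 48.2
 circle [485.4 289.5] 30.4 bbox [456. 260.] [515. 317.]
top neck 142 [495.  -93.4 143.3] 143.5
 circle [493.9 -92.9] 26.6 bbox [ 468. -118.] [520. -68.]
side cap 433 [486.4 294.9  49.4] 49.9
 circle [487.2 290.9] 30.4 bbox [458. 263.] [515. 321.]
side neck 125 [494.1 -90.2 142.4] 142.6
 circle [493.5 -90.4] 27.8 bbox [ 468. -118.] [519. -64.]
red [480. 382.  51.]
smally [467. 187.  33.]
pink [383. 329.  32.]
bottlecap [680. 227. 163.]
offcut [369.  80.  35.]
termbox [ 522. -234.  131.]
blk [654. 364.  43.]
offA [346. 132.  33.]
offB [402.  23.  -3.]
```

View pics/neck.png

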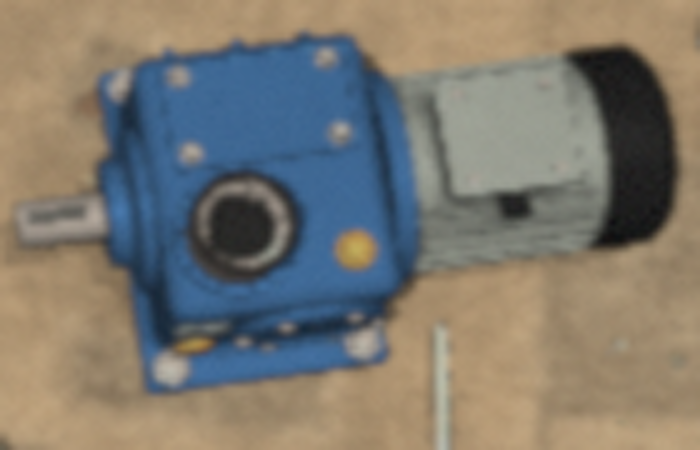

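The crop (5x, origin (340,155)) puts the neck rim centre at (243,225), which is about pixel (388.6,200). In the world frame the neck is at about (494,-92) and the cap at about (486,290). I'll turn the tool so the fingers close along world x, clear of the neighbouring caps.

Emit:
jog_arm(
  commands=[
    [1,[0,0,0],[0,0,0.183]],
    [1,[0,0,0],[0,0,0.183]],
    [1,[0,0,0],[0,0,0.183]],
    [1,[0,0,0],[0,0,0.183]],
    [1,[0,0,0],[0,0,0.183]],
    [1,[0,0,0],[0,0,0.183]],
    [1,[0,0,0],[0,0,0.183]],
    [1,[0,0,0],[0,0,0.183]],
    [1,[0,0,0],[0,0,0]],
  ],
)

```text
t: 1.0
ee_pos: [255.1, 570.2, 222.3]
orientation: [2.222, 2.22, -0.001]
ft_force: [-0.0, 0.1, 0.4]
width: 87.6
grasp_force: 0.0
```

Emit:
jog_arm(
  commands=[
    [1,[-0.28,0.231,0],[0,0,0]],
    [1,[-0.28,0.231,0],[0,0,0]],
    [1,[-0.28,0.231,0],[0,0,0]],
    [1,[-0.28,0.231,0],[0,0,0]],
    [1,[-0.28,0.231,0],[0,0,0]],
    [1,[-0.28,0.231,0],[0,0,0]],
    [1,[-0.28,0.231,0],[0,0,0]],
    [1,[-0.28,0.231,0],[0,0,0]],
    [1,[-0.28,0.231,0],[0,0,0]],
    [1,[-0.28,0.231,0],[0,0,0]],
  ],
)

```text
t: 2.0
ee_pos: [487.0, 289.2, 222.6]
orientation: [-2.216, -2.227, 0.0]
ft_force: [1.1, 0.9, -0.2]
width: 87.8
grasp_force: 0.0
```

Emit:
jog_arm(
  commands=[
    [1,[0,0,0.3],[0,0,0]],
    [1,[0,0,0.3],[0,0,0]],
    [1,[0,0,0.3],[0,0,0]],
    [1,[0,0,0.3],[0,0,0]],
    [1,[0,0,0.3],[0,0,0]],
    [1,[0,0,0.3],[0,0,0]],
    [1,[0,0,0.1],[0,0,0]],
    [1,[0,0,0.08],[0,0,0]],
    [1,[0,0,0.05],[0,0,0]],
    [1,[0,0,0],[0,0,0]],
  ],
)

```text
t: 3.0
ee_pos: [486.7, 290.7, 20.1]
orientation: [2.22, 2.222, 0.001]
ft_force: [-0.2, -0.8, -0.4]
width: 87.8
grasp_force: 0.0
```

Emit:
jog_arm(
  commands=[
    [-1,[0,0,0],[0,0,0]],
    [-1,[0,0,0],[0,0,0]],
    [-1,[0,0,0],[0,0,0]],
    [-1,[0,0,0],[0,0,0]],
    [-1,[0,0,0],[0,0,0]],
    [-1,[0,0,0],[0,0,0]],
    [-1,[0,0,0],[0,0,0]],
    [-1,[0,0,0],[0,0,0]],
  ],
)

```text
t: 3.8
ee_pos: [486.8, 290.8, 20.2]
orientation: [2.221, 2.221, 0.002]
ft_force: [-0.5, -0.9, 6.5]
width: 59.4
grasp_force: 30.0
```

Emit:
jog_arm(
  commands=[
    [-1,[0,0,-0.1],[0,0,0]],
    [-1,[0,0,-0.2],[0,0,0]],
    [-1,[0,0,-0.3],[0,0,0]],
    [-1,[0,0,-0.3],[0,0,0]],
    [-1,[0,0,-0.3],[0,0,0]],
    [-1,[0,0,-0.3],[0,0,0]],
    [-1,[0,0,-0.3],[0,0,0]],
    [-1,[0,0,-0.2],[0,0,0]],
    [-1,[0,0,-0.1],[0,0,0]],
    [-1,[0,0,0],[0,0,0]],
  ],
)

```text
t: 4.8
ee_pos: [486.6, 290.7, 230.9]
orientation: [2.221, 2.221, 0.003]
ft_force: [-0.6, 0.2, -1.2]
width: 59.6
grasp_force: 30.0
```

Emit:
jog_arm(
  commands=[
    [-1,[-0.2,0.004,0],[0,0,0]],
    [-1,[-0.42,0.009,0],[0,0,0]],
    [-1,[-0.42,0.009,0],[0,0,0]],
    [-1,[-0.42,0.009,0],[0,0,0]],
    [-1,[-0.42,0.009,0],[0,0,0]],
    [-1,[-0.42,0.009,0],[0,0,0]],
    [-1,[-0.42,0.009,0],[0,0,0]],
    [-1,[-0.42,0.009,0],[0,0,0]],
    [-1,[-0.42,0.004,0],[0,0,0]],
    [-1,[-0.27,0,0],[0,0,0]],
  ],
)

```text
t: 5.8
ee_pos: [492.3, -94.8, 228.2]
orientation: [-2.221, -2.219, 0.003]
ft_force: [0.4, 0.9, -1.7]
width: 59.6
grasp_force: 30.0
```

Run:
```python
from h import *
o=get_obs();print(o["ee_pos"],o["qpos"],o["ft_force"])
im=get_image("side");cv2.imwrite("pics/s1.png",cv2.resize(im["image"][60:220,240:440],None,fx=4,fy=3.75//1,interpolation=2))
P=pts(im);np.save("s1.npy",P)
hsv=cv2.cvtColor(im["image"],cv2.COLOR_BGR2HSV)
m=(hsv[...,0]>22)&(hsv[...,0]<38)&(hsv[...,1]>120)&(P[...,2]>170)&(abs(P[...,1]+92)<60)
q=P[m];print(len(q),q.min(0),q.max(0),q.mean(0))
t=q[q[:,2]>q[:,2].max()-4];print(cv2.minEnclosingCircle(t[:,:2].astype(np.float32)))
im=get_image("top");P=pts(im);np.save("t1.npy",P);cv2.imwrite("pics/t1.png",cv2.resize(im["image"][150:250,320:460],None,fx=5,fy=5,interpolation=2))
```

```text
[492.28064841 -94.7523282  228.16595276] [-2.13676265e-01  2.35472085e-01  1.89239973e+00 -4.07950439e-04
  1.01632194e+00 -2.12181390e-01] [ 0.44151476  0.89005801 -1.69157471]
104 [ 470.04761384 -114.89866885  250.84460828] [522.87351397 -61.95416398 407.71776007] [491.44898064 -79.69433605 260.28279479]
((522.87353515625, -81.42196655273438), 9.999999747378752e-05)
```

View pics/s1.png

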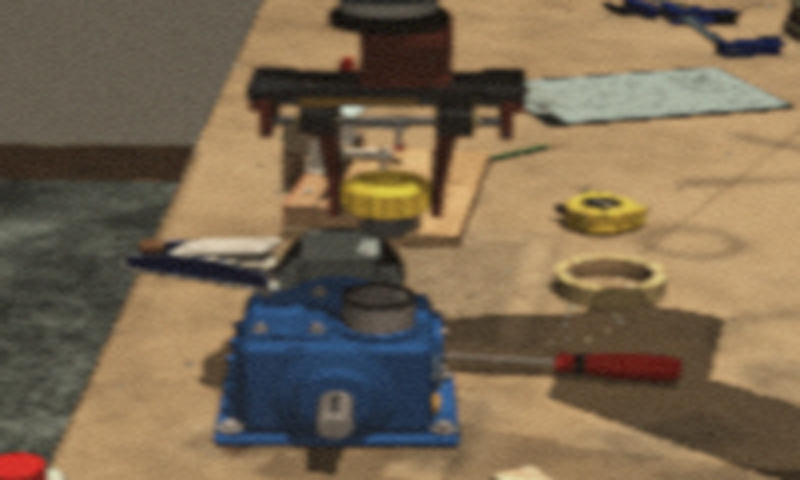

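The crop shows the cap held upright at (385,195), above and slightly behind the neck mouth at (380,300). Next I'll fit the head and rim circles to get the offset between them.

Run:
```python
from h import *
from scipy.optimize import least_squares
im=get_image("side");P=pts(im)
hsv=cv2.cvtColor(im["image"],cv2.COLOR_BGR2HSV)
y=(hsv[...,0]>20)&(hsv[...,0]<38)&(hsv[...,1]>110)
def rep(q,r,nm):
    f=lambda p:np.hypot(q[:,0]-p[0],q[:,1]-p[1])-r
    s=least_squares(f,[493,-92],loss="soft_l1");print(nm,len(q),s.x.round(1),np.abs(f(s.x)).mean().round(2))
near=(abs(P[...,1]+92)<45)&(abs(P[...,0]-492)<45)
m=y&near&(P[...,2]>230)&(P[...,2]<256)
rep(P[m],30,"head wall"); q=P[m];print(q[:,2].min(),q[:,2].max())
m=y&near&(P[...,2]>256)&(P[...,2]<266);print("top",m.sum(),P[m].mean(0),P[m].min(0),P[m].max(0))
m=near&(P[...,2]>114)&(P[...,2]<138)
q=P[m];q=q[(np.hypot(q[:,0]-494,q[:,1]+92)<30)&(np.hypot(q[:,0]-494,q[:,1]+92)>21)&(q[:,1]>-88)];rep(q,26,"neck wall")
m=near&(P[...,2]>141)&(P[...,2]<148)
print("rim",m.sum(),P[m].min(0),P[m].max(0),cv2.minEnclosingCircle(P[m][:,:2].astype(np.float32)))
```

```text
head wall 143 [490.2 -97.3] 1.62
233.2627198619873 255.81047841279053
top 122 [491.72815781 -89.15020932 258.36012166] [ 464.91898192 -122.16454582  256.05286997] [520.97759403 -63.78612242 261.11464209]
neck wall 146 [493.1 -93.3] 1.48
rim 80 [ 467.91043465 -117.21072566  141.20720475] [518.89115428 -64.00652801 147.31905763] ((496.2576599121094, -91.32634735107422), 28.363645553588867)
```

Emit:
jog_arm(
  commands=[
    [-1,[0,0,0.05],[0,0,0]],
    [-1,[0,0,0.1],[0,0,0]],
    [-1,[0,0,0.1],[0,0,0]],
    [-1,[0,0,0.05],[0,0,0]],
    [-1,[0,0,0],[0,0,0]],
  ],
)

```text
t: 6.45
ee_pos: [492.8, -91.8, 198.4]
orientation: [-2.219, -2.221, 0.002]
ft_force: [0.3, 0.4, -0.4]
width: 59.2
grasp_force: 30.0
```

Emit:
jog_arm(
  commands=[
    [-1,[-0.005,0.009,0.1],[0,0,0]],
    [-1,[0,0,0.1],[0,0,0]],
    [-1,[0,0,0.1],[0,0,0]],
    [-1,[0,0,0.08],[0,0,0]],
    [-1,[0,0,0],[0,0,0]],
  ],
)

```text
t: 6.95
ee_pos: [493.5, -92.8, 160.2]
orientation: [-2.22, -2.22, 0.002]
ft_force: [-0.6, 0.0, -1.3]
width: 59.4
grasp_force: 30.0
```

Run:
```python
from h import *
o=get_obs();print(o["ee_pos"],o["ft_force"],o["moment"],o["qpos"])
im=get_image("side");cv2.imwrite("pics/s2.png",cv2.resize(im["image"][90:220,270:400],None,fx=4,fy=4,interpolation=2))
im=get_image("top");cv2.imwrite("pics/t2.png",cv2.resize(im["image"][150:250,320:460],None,fx=5,fy=5,interpolation=2))
```

```text
[493.47664095 -92.84608073 160.24896481] [-0.59271682  0.02929352 -1.30722929] [-0.04232398  0.08489346  0.00377442] [-2.09662735e-01  3.34733461e-01  1.94451191e+00 -2.35534533e-05
  8.64890785e-01 -2.09733725e-01]
```

View pics/s2.png

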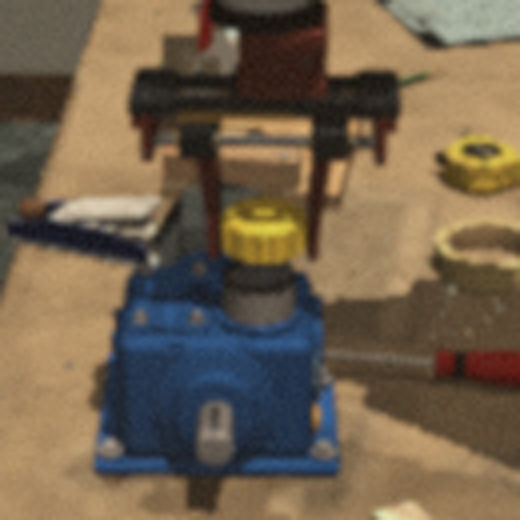

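The crop shows the plug just entering the neck. The head centre is near column 263 and the neck centre near 259, so I'll check whether that offset is only perspective.

Run:
```python
from h import *
im=get_image("side");Rm=rot(im["orientation"]);K=im["intrinsics"]
pr=lambda p:(lambda c:(K@c/c[2])[:2])(Rm.T@(np.array(p)-im["eye"]))
for p in((493.7,-92.5,191),(493.7,-92.5,165),(493.7,-92.5,142),(493.7,-92.5,112)):
    u=pr(p);print(p,((u-[270,90])*4).round(1),((pr(np.array(p)+[1,0,0])-u)*4).round(2),((pr(np.array(p)+[0,1,0])-u)*4).round(2))
im=get_image("top");Rm=rot(im["orientation"]);K=im["intrinsics"]
print(((pr((493.7,-92.5,142))-[340,155])*5), "vs neck crop 243,225", im["eye"])
```

```text
(493.7, -92.5, 191) [260.1 213.5] [-1.45 -0.03] [-0.05  0.61]
(493.7, -92.5, 165) [259.7 247.6] [-1.43 -0.03] [-0.05  0.63]
(493.7, -92.5, 142) [259.3 277.1] [-1.42 -0.03] [-0.05  0.64]
(493.7, -92.5, 112) [258.9 314.7] [-1.4  -0.03] [-0.05  0.66]
[238.69720114 221.19765863] vs neck crop 243,225 [ 244.27626396  106.78942041 1372.85021962]
```

Run:
```python
from h import *
im=get_image("side");g=cv2.cvtColor(im["image"],cv2.COLOR_BGR2HSV);P=pts(im)
for r in (146,148,150,152,160,162,164,166,168): # rows
    row=im["image"][r,316:356].astype(int); 
    print(r,' '.join(f"{int(x)}" if x==x else '-' for x in P[r,316:356,1]))
for r in (148,150,152,164,166,168): print(r,' '.join(f"{a}/{s}" for a,s,v in g[r,318:354]))
```

```text
146 -202 -198 -198 -202 -196 -195 -79 -83 -83 -84 -79 -80 -75 -73 -70 -69 -71 -68 -66 -69 -70 -70 -74 -69 -69 -70 -72 -77 -81 -84 -88 - -80 -81 -479 -483 -476 -479 -482 -488
148 -200 -198 -198 -203 -194 -201 -79 -82 -83 -88 -79 -76 -73 -70 -70 -69 -69 -61 -70 -64 -62 -69 -66 -64 -67 -71 -71 -69 -79 -77 -85 -81 -84 -86 -461 -464 -470 -469 -467 -467
150 -199 -200 -200 -198 -196 -201 -84 -82 -81 -86 -80 -79 -70 -71 -65 -68 -63 -63 -63 -66 -65 -68 -67 -69 -70 -66 -74 -76 -79 -77 -85 -85 -83 -82 -451 -453 -447 -449 -443 -447
152 -203 -202 -200 -207 -202 -202 -84 -80 -80 -184 -78 -77 -75 -73 -67 -65 -66 -66 -67 -64 -66 -64 -63 -63 -68 -71 -73 -72 -78 -80 -430 -79 -81 -82 -434 -429 -434 -432 -430 -434
160 -134 -134 -138 -140 -137 -138 -139 -147 -152 -149 -81 -79 -80 -109 -107 -111 -84 -81 -79 -79 -75 -80 -80 -81 -105 -99 -80 -81 -150 -152 -152 -157 -367 -365 -365 -375 -366 -364 -361 -369
162 -121 -126 -128 -120 -121 -127 -126 -137 -131 -133 -85 -80 -74 -72 -69 -71 -68 -65 -69 -69 -70 - -68 -69 -72 -74 -76 -84 -138 -137 -140 -145 -351 -354 -351 -353 -352 -347 -353 -357
164 -112 -108 -114 -11
[... 1291 characters left out ...]
03/87 108/74 105/69 150/6 13/63 15/50 18/49 14/40 12/55 13/51 12/48 12/50 15/52 15/51 14/53 14/48 15/50 14/49 17/52 17/50 12/52 8/33 115/82 108/113 109/127 111/88 108/54 174/18 17/66 17/93 16/100 17/100
166 109/125 108/108 107/127 111/120 108/113 106/121 110/104 126/27 10/42 19/45 14/56 17/54 15/44 13/46 16/46 11/52 15/46 13/50 15/45 14/55 14/54 14/49 12/48 17/52 13/49 116/27 107/113 106/145 108/120 108/125 108/130 109/100 6/20 16/96 16/102 16/108
168 126/13 150/5 109/52 108/128 106/140 106/147 107/145 107/137 108/75 170/13 14/55 14/56 14/53 13/46 17/52 14/55 16/56 17/54 14/52 17/52 14/50 13/54 17/57 13/47 20/10 110/76 108/130 108/137 108/147 107/133 107/128 108/107 135/19 16/85 16/99 16/103
```

The neck sits about 1.5–2 mm further in +x than the cap. I'll correct by 1.5 mm and then lower gently.

Emit:
jog_arm(
  commands=[
    [-1,[0,0.015,0],[0,0,0]],
    [-1,[0,0,0.02],[0,0,0]],
    [-1,[0,0,0.02],[0,0,0]],
    [-1,[0,0,0.02],[0,0,0]],
    [-1,[0,0,0.01],[0,0,0]],
    [-1,[0,0,0],[0,0,0]],
  ],
)

```text
t: 7.8
ee_pos: [495.7, -92.9, 154.4]
orientation: [-2.221, -2.221, 0.0]
ft_force: [0.1, 0.2, -1.0]
width: 59.4
grasp_force: 30.0
```

Emit:
jog_arm(
  commands=[
    [-1,[0,0,0.01],[0,0,0]],
    [-1,[0,0,0.01],[0,0,0]],
    [-1,[0,0,0],[0,0,0]],
  ],
)

```text
t: 8.1
ee_pos: [495.8, -93.0, 152.6]
orientation: [-2.221, -2.222, 0.0]
ft_force: [0.2, -0.0, -1.3]
width: 59.6
grasp_force: 30.0
```

Emit:
jog_arm(
  commands=[
    [-1,[0,0,0.01],[0,0,0]],
    [-1,[0,0,0.01],[0,0,0]],
    [-1,[0,0,0],[0,0,0]],
  ],
)

```text
t: 8.4
ee_pos: [495.8, -93.0, 150.5]
orientation: [-2.221, -2.221, 0.0]
ft_force: [1.0, 0.5, -0.9]
width: 59.4
grasp_force: 30.0
```

Emit:
jog_arm(
  commands=[
    [-1,[0,0,0.01],[0,0,0]],
    [-1,[0,0,0.01],[0,0,0]],
    [-1,[0,0,0],[0,0,0]],
  ],
)

```text
t: 8.7
ee_pos: [495.8, -93.0, 148.5]
orientation: [-2.221, -2.221, 0.0]
ft_force: [0.1, -0.5, -1.1]
width: 59.9
grasp_force: 30.0
```

Emit:
jog_arm(
  commands=[
    [-1,[0,0,0.01],[0,0,0]],
    [-1,[0,0,0],[0,0,0]],
  ],
)

```text
t: 8.9
ee_pos: [496.0, -93.0, 147.6]
orientation: [2.221, 2.222, 0.0]
ft_force: [-0.4, 0.5, -0.4]
width: 59.5
grasp_force: 30.0
```

Emit:
jog_arm(
  commands=[
    [-1,[0,0,0.01],[0,0,0]],
    [-1,[0,0,0],[0,0,0]],
  ],
)

```text
t: 9.1
ee_pos: [496.0, -93.1, 147.3]
orientation: [2.221, 2.222, 0.0]
ft_force: [-2.3, -0.4, 7.5]
width: 59.7
grasp_force: 30.0
```

Contact is at TCP z of about 147.3 with a light press. That puts the head centre about 23 mm above the rim, so roughly 85° backward is expected. I'll turn backward and rise with the climb.

Emit:
jog_arm(
  commands=[
    [-1,[0,-0.005,0],[0,0,0]],
    [-1,[0,0,-0.0033],[0,0,-0.111]],
    [-1,[0,0,-0.0033],[0,0,-0.111]],
    [-1,[0,0,-0.0033],[0,0,-0.111]],
    [-1,[0,0,-0.0033],[0,0,-0.111]],
  ],
)

```text
t: 9.6
ee_pos: [495.8, -92.6, 148.6]
orientation: [1.798, 2.576, 0.002]
ft_force: [-1.0, 3.0, 6.0]
width: 59.5
grasp_force: 30.0
```

```bash
python3 -c "
from h import *
o=get_obs();print(o['ee_pos'],o['ft_force'],o['moment'],o['qpos'],o['width'])"
```

```text
[495.76073635 -92.61189994 148.63593411] [-0.97104264  3.04305416  6.03280878] [ 0.47089121  0.28294425 -0.0877987 ] [-2.08762443e-01  3.54784589e-01  1.94936115e+00  1.06553196e-03
  8.36795509e-01 -5.61405128e-01] 59.4903527859839
```

Emit:
jog_arm(
  commands=[
    [-1,[0,0,-0.0033],[0,0,-0.111]],
    [-1,[0,0,-0.0033],[0,0,-0.111]],
    [-1,[0,0,-0.0033],[0,0,-0.111]],
    [-1,[0,0,-0.0033],[0,0,-0.111]],
    [-1,[0,0,-0.0033],[0,0,-0.111]],
    [-1,[0,0,-0.0033],[0,0,-0.111]],
  ],
)

```text
t: 10.2
ee_pos: [495.6, -92.8, 150.6]
orientation: [1.07, 2.953, 0.001]
ft_force: [-1.9, 1.3, 6.3]
width: 59.6
grasp_force: 30.0
```

Emit:
jog_arm(
  commands=[
    [-1,[0,0,-0.0033],[0,0,-0.111]],
    [-1,[0,0,-0.0033],[0,0,-0.111]],
    [-1,[0,0,-0.0033],[0,0,-0.111]],
    [-1,[0,0,-0.0033],[0,0,-0.111]],
  ],
)

```text
t: 10.6
ee_pos: [495.7, -93.0, 151.9]
orientation: [0.542, 3.094, 0.0]
ft_force: [-2.0, 0.1, 4.1]
width: 59.7
grasp_force: 30.0
```

Emit:
jog_arm(
  commands=[
    [-1,[0,0,-0.0033],[0,0,-0.111]],
    [-1,[0,0,-0.0033],[0,0,-0.111]],
  ],
)

```text
t: 10.8
ee_pos: [495.8, -93.1, 152.5]
orientation: [0.27, 3.129, -0.0]
ft_force: [-0.5, 0.2, 1.7]
width: 59.8
grasp_force: 30.0
```

Emit:
jog_arm(
  commands=[
    [-1,[0,0,0],[0,0,-0.111]],
    [-1,[0,0,0],[0,0,0]],
  ],
)

```text
t: 11.0
ee_pos: [496.0, -93.1, 152.5]
orientation: [0.138, 3.137, -0.0]
ft_force: [0.3, 0.5, 4.5]
width: 59.5
grasp_force: 30.0
```

Emit:
jog_arm(
  commands=[
    [-1,[0,0,0],[0,0,-0.111]],
    [-1,[0,0,0],[0,0,0]],
  ],
)

```text
t: 11.2
ee_pos: [495.9, -93.2, 152.2]
orientation: [0.004, 3.14, -0.001]
ft_force: [-0.1, -1.6, 0.4]
width: 59.5
grasp_force: 30.0
```

The force has vanished, so the starts have probably just passed each other. I'll turn a little more and then probe downward.

Emit:
jog_arm(
  commands=[
    [-1,[0,0,0],[0,0,-0.08]],
    [-1,[0,0,0.008],[0,0,0]],
    [-1,[0,0,0.008],[0,0,0]],
    [-1,[0,0,0],[0,0,0]],
  ],
)

```text
t: 11.6
ee_pos: [495.2, -93.0, 150.1]
orientation: [0.093, -3.14, -0.0]
ft_force: [0.8, -1.0, -2.0]
width: 59.5
grasp_force: 30.0
```

Emit:
jog_arm(
  commands=[
    [-1,[0,0,0.01],[0,0,0]],
    [-1,[0,0,0.01],[0,0,0]],
    [-1,[0,0,0.01],[0,0,0]],
    [-1,[0,0,0],[0,0,0]],
  ],
)

```text
t: 12.0
ee_pos: [495.1, -92.9, 147.0]
orientation: [0.096, -3.139, -0.0]
ft_force: [0.4, 0.3, -2.0]
width: 59.9
grasp_force: 30.0
```

Emit:
jog_arm(
  commands=[
    [-1,[0,0,0.01],[0,0,0]],
    [-1,[0,0,0],[0,0,0]],
  ],
)

```text
t: 12.2
ee_pos: [495.2, -92.9, 146.2]
orientation: [0.096, -3.14, -0.0]
ft_force: [1.1, -0.8, -2.1]
width: 59.4
grasp_force: 30.0
```

Emit:
jog_arm(
  commands=[
    [-1,[0,0,0.007],[0,0,0]],
    [-1,[0,0,0],[0,0,0]],
  ],
)

```text
t: 12.4
ee_pos: [495.4, -93.0, 145.7]
orientation: [-0.096, 3.14, 0.0]
ft_force: [-0.2, 0.2, 0.5]
width: 59.8
grasp_force: 30.0
```

The drop was about 7 mm, and contact is again at a height of about 21 mm, as expected. Now forward, descending with the thread.

Emit:
jog_arm(
  commands=[
    [-1,[0,0,0.0033],[0,0,0.111]],
    [-1,[0,0,0.0033],[0,0,0.111]],
    [-1,[0,0,0.0033],[0,0,0.111]],
    [-1,[0,0,0.0033],[0,0,0.111]],
  ],
)

```text
t: 12.8
ee_pos: [495.5, -93.0, 144.4]
orientation: [0.455, 3.108, -0.0]
ft_force: [-0.5, -0.4, -0.9]
width: 59.8
grasp_force: 30.0
```

Emit:
jog_arm(
  commands=[
    [-1,[0,0,0.0033],[0,0,0.111]],
    [-1,[0,0,0.0033],[0,0,0.111]],
    [-1,[0,0,0.0033],[0,0,0.111]],
    [-1,[0,0,0.0033],[0,0,0.111]],
  ],
)

```text
t: 13.2
ee_pos: [495.5, -93.0, 143.1]
orientation: [0.988, 2.982, -0.0]
ft_force: [0.0, 0.0, -0.5]
width: 60.0
grasp_force: 30.0
```

```bash
python3 -c "
from h import *
o=get_obs();print(o['ee_pos'],o['ft_force'],o['moment'],o['qpos'],o['width'])"
```

```text
[495.52490385 -93.02338754 143.10538072] [ 0.03829033  0.01789066 -0.50801801] [-0.08053759  0.00961199 -0.04706801] [-2.09147218e-01  3.63674670e-01  1.95279258e+00 -5.50088999e-05
  8.24811014e-01 -1.14032173e+00] 60.00437642145194
```

Emit:
jog_arm(
  commands=[
    [-1,[0,0,0.0033],[0,0,0.111]],
    [-1,[0,0,0.0033],[0,0,0.111]],
    [-1,[0,0,0.0033],[0,0,0.111]],
    [-1,[0,0,0.0033],[0,0,0.111]],
    [-1,[0,0,0.0033],[0,0,0.111]],
    [-1,[0,0,0.0033],[0,0,0.111]],
  ],
)

```text
t: 13.8
ee_pos: [495.5, -93.1, 141.1]
orientation: [1.725, 2.625, 0.0]
ft_force: [0.3, -0.8, 0.4]
width: 59.6
grasp_force: 30.0
```

Emit:
jog_arm(
  commands=[
    [-1,[0,0,0.0033],[0,0,0.111]],
    [-1,[0,0,0.0033],[0,0,0.111]],
    [-1,[0,0,0.0033],[0,0,0.111]],
  ],
)

```text
t: 14.1
ee_pos: [495.6, -93.1, 140.2]
orientation: [2.053, 2.378, 0.0]
ft_force: [-0.0, 0.8, 0.2]
width: 59.7
grasp_force: 30.0
```

Emit:
jog_arm(
  commands=[
    [-1,[0,0,0.0033],[0,0,0.111]],
    [-1,[0,0,0.0033],[0,0,0.111]],
  ],
)

```text
t: 14.3
ee_pos: [495.8, -93.1, 139.8]
orientation: [2.251, 2.19, 0.001]
ft_force: [-0.4, -0.1, 3.8]
width: 59.8
grasp_force: 30.0
```

```bash
python3 -c "
from h import *
o=get_obs();print(o['ee_pos'],o['ft_force'],o['moment'],o['qpos'],o['width'])"
```

```text
[495.81221125 -93.07739356 139.75918979] [-0.37277311 -0.11080702  3.841167  ] [-0.02497139  0.09608064  0.06673133] [-2.09148893e-01  3.69277715e-01  1.95452101e+00 -2.14469389e-05
  8.16884710e-01 -1.81419505e-01] 59.78813371803756
```

The seal contact shows at about 95°. I'll continue in small steps.

Emit:
jog_arm(
  commands=[
    [-1,[0,0,0.0033],[0,0,0.111]],
    [-1,[0,0,0.0033],[0,0,0.111]],
    [-1,[0,0,0.0033],[0,0,0.111]],
  ],
)

```text
t: 14.6
ee_pos: [496.3, -93.2, 139.3]
orientation: [2.517, 1.877, 0.002]
ft_force: [-0.6, 0.0, 7.4]
width: 59.5
grasp_force: 30.0
```

Emit:
jog_arm(
  commands=[
    [-1,[0,0,0.0033],[0,0,0.111]],
    [-1,[0,0,0.0033],[0,0,0.111]],
  ],
)

```text
t: 14.8
ee_pos: [496.6, -93.1, 138.9]
orientation: [2.671, 1.651, 0.003]
ft_force: [0.4, 1.9, 9.5]
width: 59.8
grasp_force: 30.0
```

```bash
python3 -c "
from h import *
o=get_obs();print(o['ee_pos'],o['ft_force'],o['moment'],o['qpos'],o['width'])"
```

```text
[496.55224909 -93.12554271 138.88670076] [0.37019834 1.91071761 9.52075497] [0.24197426 0.31291929 0.18740596] [-2.09005196e-01  3.71028878e-01  1.95448910e+00  1.29464084e-04
  8.13602101e-01  2.54238877e-01] 59.75246973926985
```

Emit:
jog_arm(
  commands=[
    [-1,[0,0,0.0033],[0,0,0.111]],
    [-1,[0,0,0.002],[0,0,0.06]],
    [-1,[0,0,0],[0,0,0]],
  ],
)

```text
t: 15.1
ee_pos: [496.6, -92.9, 138.5]
orientation: [2.774, 1.471, 0.004]
ft_force: [-0.0, 2.3, 9.2]
width: 59.5
grasp_force: 30.0
```

```bash
python3 -c "
from h import *
o=get_obs();print(o['ee_pos'],o['ft_force'],o['moment'],o['qpos'],o['width'])"
```

```text
[496.63554925 -92.93589309 138.48379961] [-0.01052011  2.33667836  9.17251419] [0.31925841 0.3361261  0.03135853] [-2.08776145e-01  3.71698342e-01  1.95470714e+00  5.17044932e-04
  8.12589751e-01  3.86333765e-01] 59.49877956271739
```

Emit:
jog_arm(
  commands=[
    [-1,[0,0,0.002],[0,0,0.06]],
    [-1,[0,0,0.002],[0,0,0.06]],
    [-1,[0,0,0],[0,0,0]],
  ],
)

```text
t: 15.4
ee_pos: [496.8, -92.8, 138.2]
orientation: [2.84, 1.339, 0.004]
ft_force: [-0.7, 2.4, 9.5]
width: 59.7
grasp_force: 30.0
```

```bash
python3 -c "
from h import *
o=get_obs();print(o['ee_pos'],o['ft_force'],o['moment'],o['qpos'],o['width'])"
```

```text
[496.79228539 -92.82911282 138.19982642] [-0.67119377  2.39452432  9.49570673] [0.46077824 0.28940808 0.103604  ] [-2.08611455e-01  3.72221583e-01  1.95477506e+00  7.56698025e-04
  8.11712292e-01  4.80427649e-01] 59.74659446358147
```

It has turned about 133° to a height of about 14 mm, with light torque. I'll release, lift clear and look.

Emit:
jog_arm(
  commands=[
    [-1,[0,0,-0.006],[0,0,0]],
    [-1,[0,0,0],[0,0,0]],
    [1,[0,0,0],[0,0,0]],
    [1,[0,0,0],[0,0,0]],
    [1,[0,0,0],[0,0,0]],
    [1,[0,0,0],[0,0,0]],
    [1,[0,0,0],[0,0,0]],
    [1,[0,0,0],[0,0,0]],
  ],
)

```text
t: 16.2
ee_pos: [495.3, -93.0, 137.3]
orientation: [-2.841, -1.341, 0.0]
ft_force: [-0.0, -0.3, 0.3]
width: 87.6
grasp_force: 0.0
```

Emit:
jog_arm(
  commands=[
    [1,[0,0,-0.05],[0,0,0]],
    [1,[0,0,-0.1],[0,0,0]],
    [1,[0,0,-0.2],[0,0,0]],
    [1,[0,0,-0.3],[0,0,0]],
    [1,[0,0,-0.3],[0,0,0]],
    [1,[0,0,-0.2],[0,0,0]],
    [1,[0,0,-0.1],[0,0,0]],
    [1,[0,0,0],[0,0,0]],
  ],
)

```text
t: 17.0
ee_pos: [496.2, -93.2, 264.1]
orientation: [2.839, 1.34, 0.004]
ft_force: [0.5, 0.3, -0.1]
width: 88.3
grasp_force: 0.0
```

Run:
```python
from h import *
im=get_image("side");cv2.imwrite("pics/s3.png",cv2.resize(im["image"][90:220,270:420],None,fx=5,fy=4.5,interpolation=2))
P=pts(im);g=cv2.cvtColor(im["image"],cv2.COLOR_BGR2HSV)
y=(g[...,0]>17)&(g[...,0]<38)&(g[...,1]>130)&(abs(P[...,0]-494)<40)&(abs(P[...,1]+92)<45)&(P[...,2]>140)&(P[...,2]<200)
q=P[y];print(len(q),np.percentile(q,[1,50,99],axis=0).round(1))
t=q[q[:,2]>163];A=np.c_[t[:,:2]-[494,-92],np.ones(len(t))];print("plane",len(t),np.linalg.lstsq(A,t[:,2],rcond=None)[0])
```

```text
294 [[ 465.5 -116.8  144.1]
 [ 493.3  -75.9  166.1]
 [ 521.1  -61.3  171.4]]
plane 177 [-6.62211455e-03 -1.75361693e-02  1.68157829e+02]
```

View pics/s3.png

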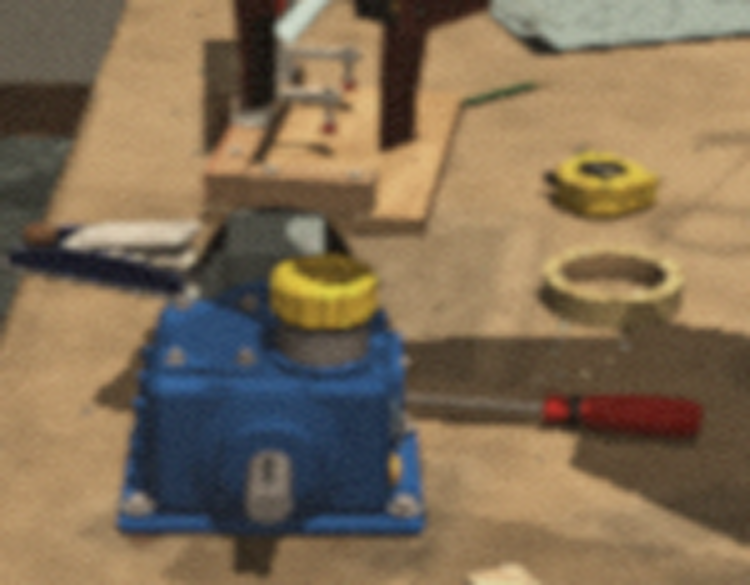

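The crop shows the cap upright on the neck at (325,290), with the head level and no visible gap. As a last check I'll measure its height relative to the 110 mm housing top.

Run:
```python
from h import *
H=[];T=[];S=[]
for i in range(8):
    im=get_image("side");P=pts(im);g=cv2.cvtColor(im["image"],cv2.COLOR_BGR2HSV);z=P[...,2]
    d=np.hypot(P[...,0]-494,P[...,1]+92)
    T.append(np.median(z[(d<24)&(z>160)&(z<176)]))
    m=(g[...,0]>98)&(g[...,0]<118)&(z>103)&(z<117)&(d>34)&(d<110)
    H.append(np.median(z[m]))
    s=np.hypot(P[...,0]-467,P[...,1]-187)<14;S.append(np.nanmedian(z[s&(z>20)]))
print("captop",np.mean(T),np.std(T),"housing",np.mean(H),m.sum(),"diff(60-ish: home 58.2..59.8)",np.mean(T)-np.mean(H))
```

```text
captop 168.37243949757405 0.15571819081024635 housing 111.59747699976674 574 diff(60-ish: home 58.2..59.8) 56.77496249780731
```

```bash
python3 -c "
from h import *
print(close_job())"
```

```text
the job is handed in; nothing more can be done
None
```

I refitted the yellow filler cap and handed the job in: turned backward until the thread starts dropped, driven about 133° forward onto the seal, then released; its head measured about 14 mm above the rim, though camera height readings differed by about 2 mm.

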